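Press down both closing tabs of a carton

TASK

The large closed carton has two paper closing tabs, one in the middle of its narrow end and one in the middle of a long side. Slide the carton over the bench so that the end tab meets the sprung rubber pad squarely and centrally, and push the pad fully home for half a second; then turn the carton and press the side tab the same way. Leave the carton at rest there, square and centred in front of the pad with its side tab facing it; keep it flat on the bench all the time and do not shift the tape roll, the small carton or the jar.

Things in the scene. Friction and masses are not known exactly. Their poses are not given: they have to be found in the camera images.
- press: Press fixture, fixed to the bench: a bent steel bracket with a sprung rubber pad on its front. Origin on the bench (z = 0) straight below the centre of the resting pad's face; +x points horizontally into the pad (the direction in which to push the carton), y is along the pad face, z up. Pad: 50 mm wide, 36 mm high (8 to 44 mm over the bench). The bracket behind it is also 50 mm wide and 52 mm high, and reaches to x = 127 mm; beside it the bench is free.
- pad (a joint): Travel of the pad along the press's +x, in m: 0 at rest, 0.008 fully home. The spring takes about 1.5 N to start and 7 N to hold fully home; it pushes the pad (and the carton before it) back when let go.
- pad_face (a point): Centre of the pad's face, 26 mm over the bench; moves with the pad. Axes as the press's.
- carton: The large closed brown carton, 150 (x) x 110 (y) x 50 (z) mm, about 0.35 kg, loose on the bench, slides under a push of a few newtons. Origin at the centre of its underside, z up. White paper tabs 30 mm wide are folded over the lid's edge at the middle of its +x end (110 mm wide) and at the middle of its +y side (150 mm long); the other two faces have none.
- end_tab (a point): Point in the middle of the carton's +x end, 26 mm over its underside; axes as the carton's.
- side_tab (a point): Point in the middle of the carton's +y side, 26 mm over its underside; axes as the carton's.
- tape_roll: Bystander: roll of brown tape lying flat, outer diameter 100 mm, bore 76 mm, 48 mm high, loose. Origin at the centre of its underside.
- small_carton: Bystander: small closed brown carton without tabs, 90 (x) x 60 (y) x 45 (z) mm, loose. Origin at the centre of its underside.
- jar: Bystander: upright clear jar with a white cap, diameter 66 mm, 95 mm high, loose. Origin at the centre of its underside.
Mind the look-alikes: they are no part of the job. Leave any blue look-alike of the carton alone.

How it is judged (in metres and radians):
On the way, in this order (a step that is already met when the one before it is completed fails the run):
1. the end tab is pressed: the pad is pushed nearly fully home (over 6.5 of its 8 mm) by the carton's +x end, within 15 mm of the pad's centre and square to 7 degrees (value of joint pad above 0.0065 m and distance between end_tab and pad_face below 0.015 m and angle between the x axis of carton and the x axis of press, either way round below 0.12 rad), for 0.3 s.
2. the side tab is pressed the same way by the carton's +y side (value of joint pad above 0.0065 m and distance between side_tab and pad_face below 0.015 m and angle between the y axis of carton and the x axis of press, either way round below 0.12 rad), for 0.3 s.
At the end, for the whole second after the job is handed in: The carton lies flat and at rest on the bench, the middle of its +y side (side tab) within 30 mm of the pad's centre and square to it within 10 degrees (distance between side_tab and pad_face below 0.03 m and angle between the y axis of carton and the x axis of press, either way round below 0.17 rad and height (world z) of carton below 0.004 m and angle between carton's own z axis and vertical below 0.05 rad and linear speed of carton below 0.01 m/s and angular speed of carton below 0.05 rad/s); the robot touches nothing.
It fails at once if the carton is lifted more than 15 mm or tipped more than 10 degrees (height (world z) of carton above 0.015 m or angle between carton's own z axis and vertical above 0.17 rad).
It fails at once if the tape roll is shifted more than 15 mm (distance of tape_roll from where it was at the start of the episode above 0.015 m).
It fails at once if the small carton is shifted more than 15 mm (distance of small_carton from where it was at the start of the episode above 0.015 m).
It fails at once if the jar is shifted more than 15 mm (distance of jar from where it was at the start of the episode above 0.015 m).
It also fails if it takes over 72 s, if anything falls off the work surface, if the arm or the gripper's body presses on something with over 40 N, if the wrist force passes 120 N, or if a joint passes its speed limit or range.

ROBOT

A 7-joint arm with a two-finger parallel gripper is mounted at the origin on the work surface. World frame = base frame: x ahead of the robot, y to its left, z up, the work surface at z = 0. Lengths are in mm, angles in rad, forces in N, time in s.
With the tool pointing down it reaches from about 400 to 850 mm from the base axis. Payload 10.4 kg.
Tool frame: the origin (TCP) lies at the very end of the fingers, on their centre line; the grasp point (between the pads) lies 19 mm behind it (hold_point_z is the distance from the TCP to the grasp point, in mm); x points along the fingers, y is the direction in which the jaws open and shut, and the axes are right-handed (so a half turn about x gives the same grasp; the last joint's range is limited). The gripper opens to 87 mm and grips with 3 to 60 N. Pads are 19 mm wide; open, the fingers measure 117 mm over their backs; the gripper's body (75 mm by 190 mm) begins 51 mm behind the grasp point.
Start: joints at [-1.229, 0.332, -0.065, 1.46, 0.022, 1.35, -0.088], TCP at [222.965, 583.9, 222.576] pointing down, gripper open.
Joint ranges: [-2.6, 2.6], [-0.5, 2.12], [-1.47, 1.34], [0.16, 2.42], [-1.27, 4.41], [0.06, 2.06], [-2.6, 2.6]. Speed limits (rad/s): [2.22, 2.22, 2.79, 2.79, 3.14, 3.14, 3.14].

INTERFACE

Orientations are given as a unit quaternion [w, x, y, z].
In Python, from cell import * gives the robot as it stands. The module is installed in compiled form; this text tells all that it offers.
- The arm moves only by the shell command python3 -m creep 'ROWS' [FORCE]. ROWS is text: rows parted by semicolons, each of 5 numbers parted by spaces: the closure, from -1 (fully open) to 1 (shut), then the shift along the world's x, y, z scaled (see below), then the turn about the world's z scaled (see below). A call has exactly 10 rows; each row is the pose to reach, as a shift and turn from the pose commanded when the call began, turning the shorter way round; what a row does not reach only later rows make up. The controller multiplies each number of a shift by 10 cm and each number of a turn by pi rad. A row lasts 1/12 s, in which the tool goes at most 41.7 mm and 7.16 degrees, less where a joint would pass 70% of its speed; a pose out of reach is approached as far as the arm can. A call with a number of a shift or a turn outside -1 to 1 is refused whole. A call with a gripper value outside its range is refused whole. The fingers move at their own pace and stop on an object; FORCE is the grip in N (left out, the last holds). Time passes only in rows, so rows that repeat a pose let the fingers close, or fill a call up. It gives the time, the measured TCP pose, the force and the opening at its end, in the units of the state.
- get_obs(): the state, without advancing time (a new reading comes with each control period).
- snapshot(name): name is "scene" or "side" or "wrist"; returns a dict with "img" (480x640x3 uint8, red, green, blue), "mtx" (3x3 intrinsics, pixels), "cam_to_world" (4x4, takes a point from camera to world coordinates). Camera axes: x right, y down, z forward; pixel columns grow to the right and rows downward; lengths in mm; the calibration is good to about 2 mm. A picture is of the moment at which its call begins. There is no depth.
- sign_off(): hands the job in, once; it reports no verdict.
The state is a dict: "time_s": time; "joints": joint angles; "dq": joint speeds; "tau": joint torques, N m; "tcp_pos": TCP position; "eef_rot": TCP orientation; "contact_force": force on the tool from outside, world axes, zero at the start; "moment": the same for the moment, N m; "grip_width": finger opening in mm.
Only numpy, scipy, OpenCV 4.12 (cv2) and the standard library are available. Lean on these libraries where they do the work, as an engineer would, in place of code of your own. Each camera call takes 0.05 s, during which the arm holds its last target.

## Working session

There is one attempt and no reset: what is moved stays moved. The work goes in short steps, Python scripts to look and compute and a shell command to move; the robot and the scene stay as the last step left them, time stands still between calls to the robot, and variables do not carry over. Pictures are saved under pics/ and viewed, and the job is handed in when it is done.

```bash
mkdir -p pics; python3 - <<'E'
from cell import *
import cv2
o=get_obs();print(o)
for n in("scene","side","wrist"):
    s=snapshot(n);cv2.imwrite(f"pics/{n}0.png",s["img"][:,:,::-1]);print(n,s["mtx"].tolist(),s["cam_to_world"].round(3).tolist())
E
```

```text
{'time_s': 0.0, 'joints': array([-1.2286299 ,  0.33291711, -0.06467879,  1.4609334 ,  0.02161012,
        1.34989881, -0.08849952]), 'dq': array([ 2.52623432e-04, -7.67021596e-04, -7.65564225e-05, -7.81285393e-04,
        2.85761706e-03,  1.10492781e-03,  2.06496186e-03]), 'tau': array([ 4.07216730e-04, -6.23251247e+01,  2.47356546e-02, -3.89900994e+01,
       -6.13435591e-02,  3.95122357e-02,  1.51147924e-04]), 'tcp_pos': array([222.84010747, 583.51161354, 221.72942384]), 'eef_rot': array([ 0.69531434,  0.1277369 ,  0.69544348, -0.12876187]), 'contact_force': array([-0.15740356,  0.57511724, -0.39158095]), 'moment': array([ 0.04031889,  0.01223988, -0.01744238]), 'grip_width': 87.38939736832944}
scene [[524.1502327812691, 0.0, 328.2307303226952], [0.0, 524.1502327812691, 238.7332039951522], [0.0, 0.0, 1.0]] [[-0.71, 0.438, -0.551, 1206.977], [0.704, 0.45, -0.55, 598.463], [0.007, -0.779, -0.628, 738.078], [0.0, 0.0, 0.0, 1.0]]
side [[531.9465040347643, 0.0, 307.7851184695128], [0.0, 531.9465040347643, 235.08322057872317], [0.0, 0.0, 1.0]] [[0.998, -0.046, 0.045, 568.806], [-0.064, -0.733, 0.677, -601.703], [0.002, -0.678, -0.735, 723.344], [0.0, 0.0, 0.0, 1.0]]
wrist [[361.7199796073955, 0.0, 317.1847489370869], [0.0, 361.7199796073955, 242.8768170537234], [0.0, 0.0, 1.0]] [[0.357, 0.899, 0.253, 152.237], [0.934, -0.343, -0.099, 610.199], [-0.002, 0.272, -0.962, 385.009], [0.0, 0.0, 0.0, 1.0]]
```

View pics/scene0.png

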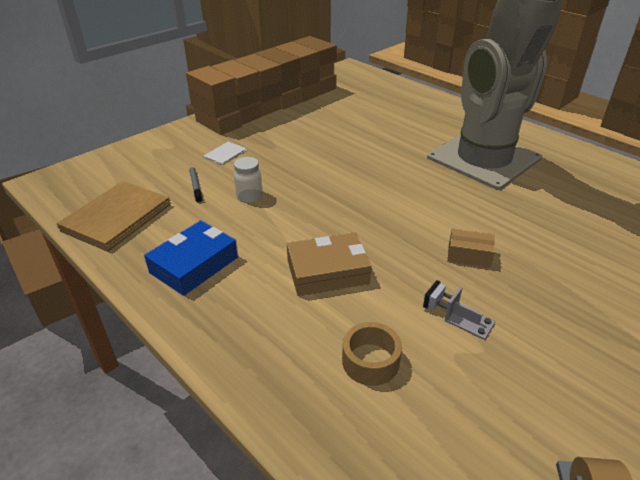

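View pics/side0.png

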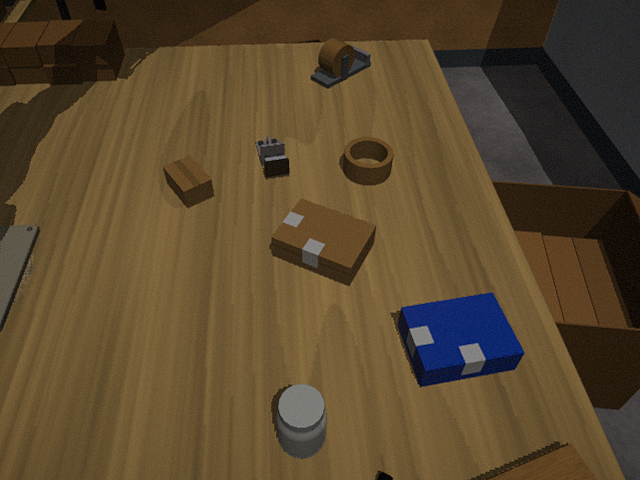

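View pics/wrist0.png

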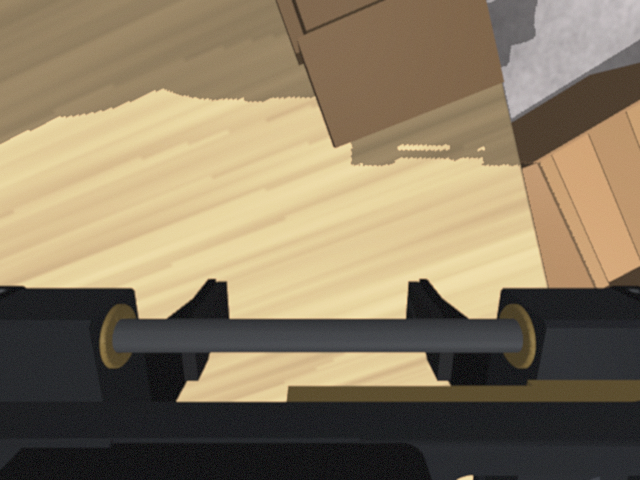

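The tabbed brown carton is at scene (330,262) and side (324,240). Other candidates are the blue look-alike at scene (192,250), the small carton without tabs at (472,247), the flat brown board at (115,213), and the stacked boxes at (260,80). I choose the brown one with two white tabs and will check it with a crop while measuring.

```bash
python3 - <<'E'
import cv2
a=cv2.imread("pics/scene0.png");b=cv2.imread("pics/side0.png")
c=cv2.resize(a[220:350,270:510],None,fx=3.3,fy=3.3,interpolation=cv2.INTER_CUBIC);cv2.imwrite("pics/c_scene.png",c)
c=cv2.resize(b[130:290,150:400],None,fx=3.2,fy=3.2,interpolation=cv2.INTER_CUBIC);cv2.imwrite("pics/c_side.png",c)
E
```

```text
(no output)
```

View pics/c_scene.png

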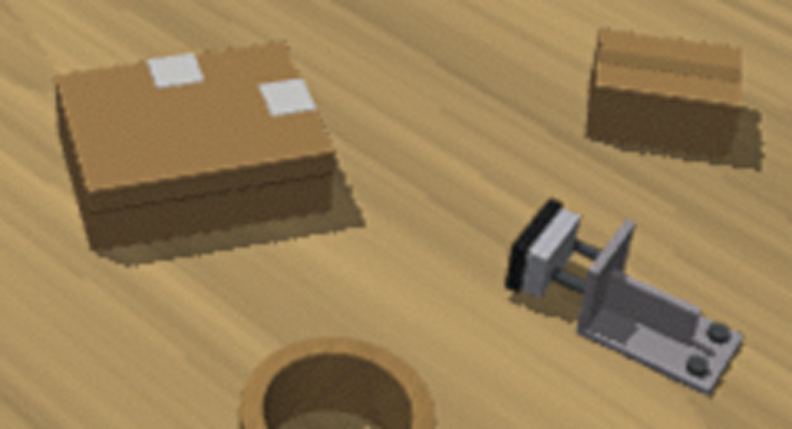

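View pics/c_side.png

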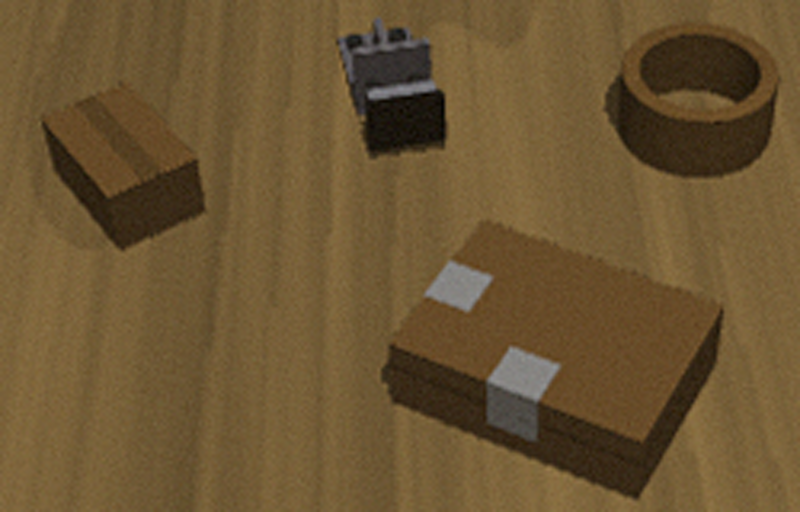

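```bash
cat > h.py <<'E'
import numpy as np, cv2
from cell import *
def ray(s,uv,z):
    K=s["mtx"];T=s["cam_to_world"];uv=np.atleast_2d(np.float64(uv))
    d=np.c_[(uv-K[:2,2])/[K[0,0],K[1,1]],np.ones(len(uv))]@T[:3,:3].T
    o=T[:3,3];return (o+d*((z-o[2])/d[:,2])[:,None])[:,:2]
def proj(s,P):
    T=np.linalg.inv(s["cam_to_world"]);p=np.atleast_2d(P)@T[:3,:3].T+T[:3,3];p=p@s["mtx"].T;return p[:,:2]/p[:,2:]
E
python3 - <<'E'
from h import *
S=snapshot("scene");D=snapshot("side")
cs=lambda p:np.array(p)/3.3+[270,220]-.35
cd=lambda p:np.array(p)/3.2+[150,130]-.35
def rep(n,P):print(n,P.round(1).tolist())
a=ray(D,cd([[490,222],[722,305],[643,440],[390,345]]),50);rep("side top",a);print(a.mean(0),np.linalg.norm(a-np.roll(a,-1,0),axis=1))
b=ray(S,cs([[285,42],[333,152],[90,192],[57,77]]),50);rep("scene top",b);print(b.mean(0),np.linalg.norm(b-np.roll(b,-1,0),axis=1))
rep("tabs side end,side",ray(D,cd([[460,286],[524,374]]),50))
rep("tabs scene end,side",ray(S,cs([[288,97],[176,70]]),50))
rep("pad face top edge side",ray(D,cd([[365,96],[443,92]]),44)); rep("bottom",ray(D,cd([[372,156],[445,148]]),8))
rep("pad scene face top/bottom",ray(S,cs([[527,255-0],[507,285]]),8)); rep("pad top scene",ray(S,cs([[555,200],[512,245]]),44))
rep("base plate far scene",ray(S,cs([[742,338],[710,392],[580,333]]),2))
rep("small top scene",ray(S,cs([[600,30],[742,47],[742,105],[592,82]]),45)); rep("small top side",ray(D,cd([[123,83],[197,160],[110,197],[42,123]]),45))
rep("tape side",ray(D,[[345,155],[393,155],[368,138]],48)); 
rep("jar cap side",ray(D,[[301,407]],95)); rep("jar scene",ray(S,[[246,165]],95)); rep("tape scene",ray(S,[[372,340]],48))
rep("blue scene",ray(S,[[201,222],[237,243],[183,275],[146,255]],50))
E
```

```text
side top [[606.2, 109.5], [729.4, 35.6], [674.8, -56.6], [547.2, 17.2]]
[639.42010855  26.42025964] [143.61325967 107.12719703 147.44393862 109.53987948]
scene top [[545.3, 21.5], [602.6, 113.8], [729.5, 38.4], [673.8, -54.2]]
[637.79846545  29.86660691] [108.64658049 147.6236198  108.04475073 149.11881106]
tabs side end,side [[586.7, 59.1], [617.4, -8.0]]
tabs scene end,side [[584.3, 60.3], [615.5, -7.1]]
pad face top edge side [[535.2, 234.9], [584.0, 235.8]]
bottom [[537.4, 219.2], [583.9, 224.0]]
pad scene face top/bottom [[551.8, 225.4], [580.0, 232.0]]
pad top scene [[536.0, 228.0], [583.8, 233.0]]
base plate far scene [[512.6, 347.8], [560.0, 356.7], [575.3, 281.1]]
small top scene [[383.1, 152.8], [332.0, 227.6], [383.2, 258.9], [431.5, 180.5]]
small top side [[383.5, 255.9], [434.2, 179.7], [385.2, 149.9], [337.3, 220.0]]
tape side [[698.4, 234.5], [794.6, 228.5], [752.3, 287.1]]
jar cap side [[580.0, -311.3]]
jar scene [[586.0, -297.9]]
tape scene [[740.2, 239.6]]
blue scene [[759.9, -238.5], [747.7, -126.1], [880.7, -120.3], [901.3, -222.7]]
```

```bash
python3 - <<'E'
import cv2
a=cv2.imread("pics/scene0.png");b=cv2.imread("pics/side0.png")
c=cv2.resize(a[270:350,415:505],None,fx=8,fy=7.5,interpolation=cv2.INTER_CUBIC)
c=cv2.resize(a[272:347,415:505],None,fx=8,fy=8,interpolation=cv2.INTER_CUBIC);cv2.imwrite("pics/p_scene.png",c)
c=cv2.resize(b[130:186,245:305],None,fx=10,fy=10,interpolation=cv2.INTER_CUBIC);cv2.imwrite("pics/p_side.png",c)
E
```

```text
(no output)
```

View pics/p_scene.png

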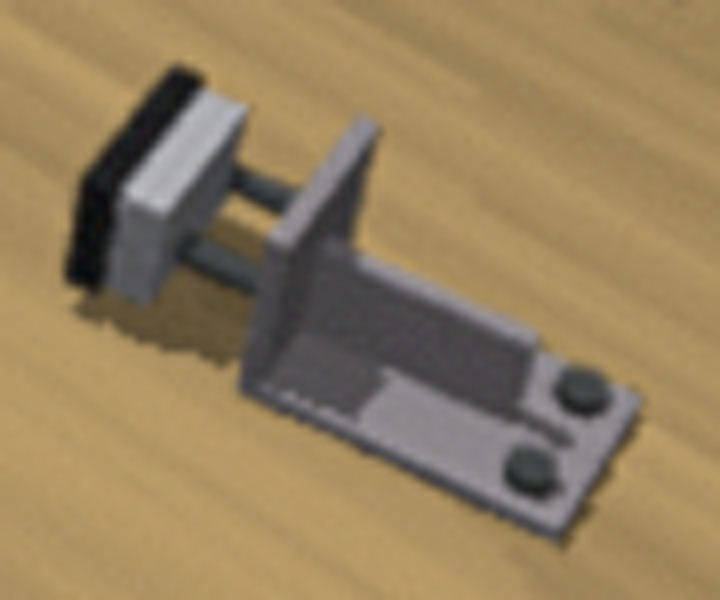

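View pics/p_side.png

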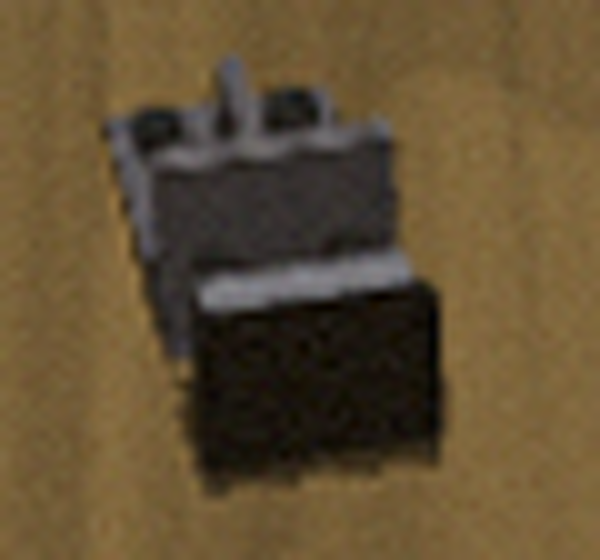

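```bash
python3 - <<'E'
from h import *
S=snapshot("scene");D=snapshot("side")
cs=lambda p:np.array(p)/8+[415,272]-.45
cd=lambda p:np.array(p)/10+[245,130]-.45
def rep(n,P):
  P=np.array(P);d=P[1]-P[0];print(n,P.round(1).tolist(),np.degrees(np.arctan2(d[1],d[0])).round(1))
rep("plate edge",ray(S,cs([[245,393],[560,545]]),0)); rep("plate far",ray(S,cs([[560,535],[640,400]]),3))
rep("upright top",ray(S,cs([[272,240],[362,115]]),52)); rep("pad top scene",ray(S,cs([[90,178],[178,66]]),44))
rep("block top back",ray(S,cs([[165,212],[247,105]]),44))
rep("side pad top",ray(D,cd([[198,310],[437,284]]),44));rep("side pad bot",ray(D,cd([[205,490],[438,460]]),8))
rep("side upright top",ray(D,cd([[160,160],[390,130]]),52))
rep("side plate edge L",ray(D,cd([[175,360],[112,130]]),0))
E
```

```text
plate edge [[574.1, 280.1], [561.1, 357.3]] 99.6
plate far [[561.2, 356.7], [512.3, 347.5]] -169.4
upright top [[575.9, 279.5], [526.8, 270.4]] -169.6
pad top scene [[582.3, 234.2], [536.3, 225.9]] -169.7
block top back [[578.8, 253.1], [535.6, 245.5]] -169.9
side pad top [[536.4, 232.0], [584.4, 237.2]] 6.2
side pad bot [[535.6, 218.9], [583.2, 225.2]] 7.5
side upright top [[529.5, 270.4], [576.5, 277.4]] 8.5
side plate edge L [[529.4, 269.8], [516.0, 349.3]] 99.6
```

```bash
cat >> h.py <<'E'
from scipy.spatial.transform import Rotation as R
def tool():
    o=get_obs();q=o["eef_rot"];m=R.from_quat(np.r_[q[1:],q[0]]).as_matrix()
    return o,m,np.degrees(np.arctan2(m[1,1],m[0,1]))
PRESS=np.array([559.5,228.5]);PA=99.5
U=np.array([np.cos(np.radians(PA)),np.sin(np.radians(PA))]);V=np.array([-U[1],U[0]])
E
python3 - <<'E'
from h import *
o,m,a=tool();print(m.round(3),a)
c=np.array([638.5,28]);yaw=149.4
x=np.array([np.cos(np.radians(yaw)),np.sin(np.radians(yaw))]);y=np.array([-x[1],x[0]])
C=c-120*y
print("C",C)
for k,d in enumerate(np.linspace(yaw,PA,6)):
    xx=np.array([np.cos(np.radians(d)),np.sin(np.radians(d))]);yy=np.array([-xx[1],xx[0]])
    ctr=C+120*yy; print(round(d,1),"ctr",ctr.round(1),"tool at face",(ctr-75*xx+5*yy-10*xx).round(1),"jaw",d-90)
E
```

```text
[[-0.     0.357  0.934]
 [-0.     0.934 -0.357]
 [-1.    -0.    -0.   ]] 69.09648008302689
C [699.58496989 131.28904324]
149.4 ctr [638.5  28. ] tool at face [709.1 -19.6] jaw 59.400000000000006
139.4 ctr [621.5  40.1] tool at face [682.8 -18.9] jaw 49.420000000000016
129.4 ctr [606.9  55.1] tool at face [657.  -13.8] jaw 39.44
119.5 ctr [595.1  72.3] tool at face [632.6  -4.2] jaw 29.460000000000008
109.5 ctr [586.5  91.3] tool at face [610.1   9.5] jaw 19.480000000000004
99.5 ctr [581.2 111.5] tool at face [590.3  26.8] jaw 9.5
```

```bash
python3 -m creep '-0.6 .1 -.08 0 0;-0.6 .2 -.16 0 0;-0.6 .3 -.24 0 0;-0.6 .4 -.32 0 0;-0.6 .5 -.4 0 0;-0.6 .6 -.48 0 0;-0.6 .7 -.56 0 0;-0.6 .8 -.64 0 0;-0.6 .9 -.72 0 0;-0.6 1 -.8 0 0' 20
```

```text
time_s: 1.18
tcp_pos: [324.0, 503.1, 222.6]
eef_rot: [0.695, 0.128, 0.695, -0.128]
contact_force: [1.2, 0.2, 0.8]
grip_width: 69.7
```

```bash
for i in 1 2 3 4; do python3 -m creep '-0.6 .1 -.08 0 0;-0.6 .2 -.16 0 0;-0.6 .3 -.24 0 0;-0.6 .4 -.32 0 0;-0.6 .5 -.4 0 0;-0.6 .6 -.48 0 0;-0.6 .7 -.56 0 0;-0.6 .8 -.64 0 0;-0.6 .9 -.72 0 0;-0.6 1 -.8 0 0' | head -2; done
python3 -m creep '-0.6 .02 -.1 -.06 -.005;-0.6 .04 -.2 -.12 -.01;-0.6 .06 -.3 -.18 -.015;-0.6 .08 -.4 -.24 -.02;-0.6 .1 -.5 -.3 -.025;-0.6 .12 -.6 -.36 -.03;-0.6 .14 -.7 -.42 -.035;-0.6 .16 -.8 -.48 -.04;-0.6 .18 -.9 -.54 -.045;-0.6 .2 -1 -.6 -.054'
```

```text
time_s: 2.02
tcp_pos: [424.0, 423.1, 222.6]
time_s: 2.85
tcp_pos: [523.9, 343.1, 222.6]
time_s: 3.68
tcp_pos: [623.9, 263.1, 222.5]
time_s: 4.52
tcp_pos: [723.9, 183.1, 222.5]
time_s: 5.35
tcp_pos: [743.1, 82.9, 162.0]
eef_rot: [0.682, 0.187, 0.682, -0.187]
contact_force: [-0.1, 0.6, 0.2]
grip_width: 69.2
```

```bash
python3 -m creep '-0.6 .0 -.12 -.06 0;-0.6 0 -.24 -.12 0;-0.6 0 -.36 -.18 0;-0.6 0 -.48 -.24 0;-0.6 0 -.6 -.3 0;-0.6 0 -.72 -.36 0;-0.6 0 -.84 -.42 0;-0.6 0 -.92 -.48 0;-0.6 0 -1 -.54 0;-0.6 0 -1 -.6 0' | head -2
python3 -m creep '-0.6 -.02 -.02 -.1 0;-0.6 -.05 -.05 -.2 0;-0.6 -.08 -.08 -.3 0;-0.6 -.1 -.1 -.4 0;-0.6 -.12 -.12 -.5 0;-0.6 -.13 -.14 -.6 0;-0.6 -.13 -.14 -.7 0;-0.6 -.13 -.14 -.8 0;-0.6 -.13 -.14 -.9 0;-0.6 -.13 -.14 -.9 0'
python3 - <<'E'
from h import *
print(tool()[2])
for n in("scene","side"):
    s=snapshot(n);cv2.imwrite(f"pics/{n}1.png",s["img"][:,:,::-1])
E
```

```text
time_s: 6.18
tcp_pos: [742.9, -18.8, 102.0]
time_s: 7.02
tcp_pos: [728.7, -29.7, 9.7]
eef_rot: [0.681, 0.186, 0.683, -0.187]
contact_force: [-0.1, -0.3, -0.1]
grip_width: 69.4
59.39615102416372
```

View pics/side1.png

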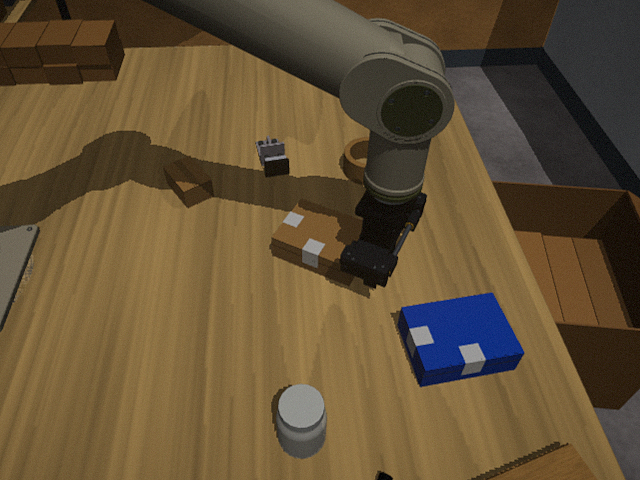

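```bash
python3 -m creep '-0.6 -.07 .04 0 0;-0.6 -.14 .08 0 0;-0.6 -.21 .12 0 0;-0.6 -.275 .12 0 -.014;-0.6 -.34 .12 0 -.028;-0.6 -.405 .125 0 -.042;-0.6 -.47 .13 0 -.055;-0.6 -.535 .14 0 -.069;-0.6 -.6 .15 0 -.083;-0.6 -.6 .15 0 -.083'
cat >> h.py <<'E'
def tabs(n,name=None):
    s=snapshot(n);im=s["img"]
    if name: cv2.imwrite(f"pics/{name}.png",im[:,:,::-1])
    hsv=cv2.cvtColor(im,cv2.COLOR_RGB2HSV)
    m=((hsv[:,:,1]<45)&(hsv[:,:,2]>120)).astype(np.uint8)
    k,l,st,ce=cv2.connectedComponentsWithStats(m)
    out=[]
    for i in range(1,k):
        if 40<st[i,4]<900: out.append((ce[i].round(1).tolist(),int(st[i,4]),ray(s,ce[i],50)[0].round(1).tolist()))
    return [o for o in out if 420<o[2][0]<740 and -120<o[2][1]<260],s
E
python3 - <<'E'
from h import *
print(tool()[2])
for n in("scene","side"):print(n,tabs(n,n+"2")[0])
E
```

```text
time_s: 7.95
tcp_pos: [668.9, -14.4, 13.2]
eef_rot: [0.652, 0.275, 0.652, -0.274]
contact_force: [-0.4, -0.7, -0.3]
grip_width: 69.3
44.34437855156556
scene [([344.4, 239.2], 121, [579.5, 20.1]), ([375.0, 252.5], 133, [566.3, 93.4]), ([437.6, 290.6], 110, [565.0, 247.6])]
side [([275.2, 157.7], 53, [558.4, 232.0]), ([280.0, 208.9], 78, [563.7, 86.2]), ([288.2, 233.6], 117, [576.2, 24.4])]
```

View pics/side2.png

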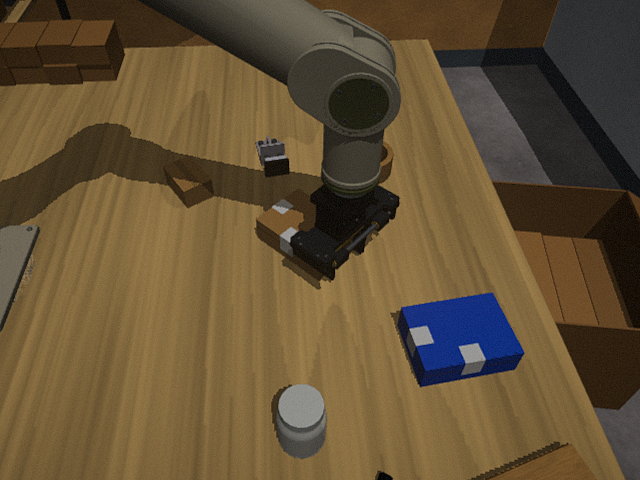

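View pics/scene2.png

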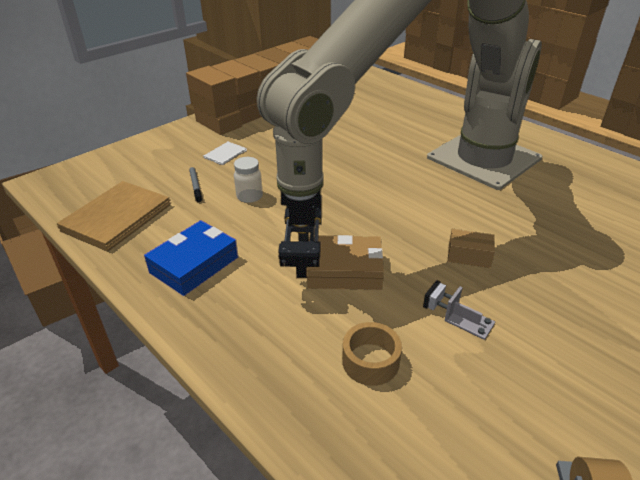

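```bash
python3 -m creep '-0.6 -.13 .03 0 -.028;-0.6 -.254 .075 0 -.056;-0.6 -.374 .128 0 -.083;-0.6 -.49 .193 0 -.111;-0.6 -.6 .265 0 -.139;-0.6 -.7 .35 0 -.166;-0.6 -.797 .438 0 -.194;-0.6 -.81 .517 0 -.194;-0.6 -.81 .517 0 -.194;-0.6 -.81 .517 0 -.194'
cat >> h.py <<'E'
def pose(e,s):
    e=np.array(e);s=np.array(s);d=s-e
    yaw=np.arctan2(d[1],d[0])-np.arctan2(41.8,-61.8)
    x=np.array([np.cos(yaw),np.sin(yaw)]);y=np.array([-x[1],x[0]])
    c=((e-61.8*x)+(s-41.8*y))/2
    et=c+75*x;st=c+55*y
    f=lambda p:(((p-PRESS)@U).round(1),((p-PRESS)@V).round(1))
    print("c",c.round(1),"yaw",np.degrees(yaw)%360,"len",np.linalg.norm(d),"end rel press",f(et),"side rel press",f(st))
E
python3 - <<'E'
from h import *
print(tool()[2])
for n in("scene","side"):print(n,tabs(n,n+"3")[0])
E
```

```text
time_s: 8.88
tcp_pos: [589.4, 37.5, 12.7]
eef_rot: [0.541, 0.456, 0.541, -0.455]
contact_force: [1.2, -0.0, -0.3]
grip_width: 69.8
9.801382448262936
scene [([393.6, 250.8], 118, [534.9, 116.4]), ([410.8, 274.0], 143, [564.7, 184.2])]
side []
```

View pics/scene3.png

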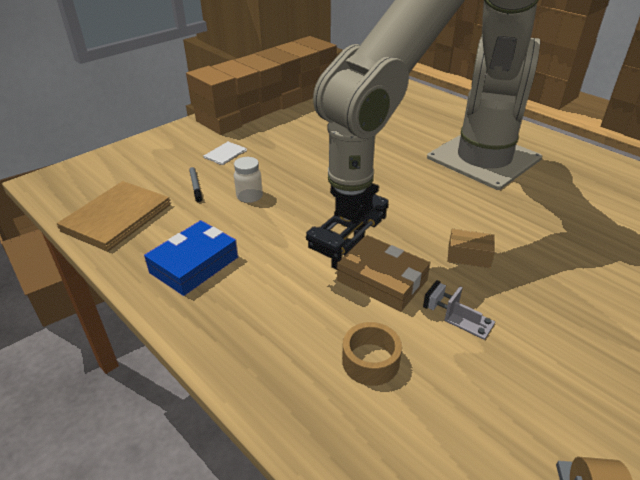

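```bash
python3 - <<'E'
from h import *
pose([564.7,184.2],[534.9,116.4]); pose([566.3,93.4],[579.5,20.1])
a=cv2.imread("pics/scene3.png");cv2.imwrite("pics/c3.png",cv2.resize(a[220:340,320:520],None,fx=4,fy=4,interpolation=cv2.INTER_CUBIC))
E
```

```text
c [575.9 123.7] yaw 100.34661913101388 len 74.05997569537814 end rel press (np.float64(-31.1), np.float64(2.2)) side rel press (np.float64(-106.9), np.float64(56.1))
c [609.4  49.2] yaw 134.28197007617715 len 74.47905745912742 end rel press (np.float64(-123.5), np.float64(23.1)) side rel press (np.float64(-216.4), np.float64(25.5))
```

View pics/c3.png

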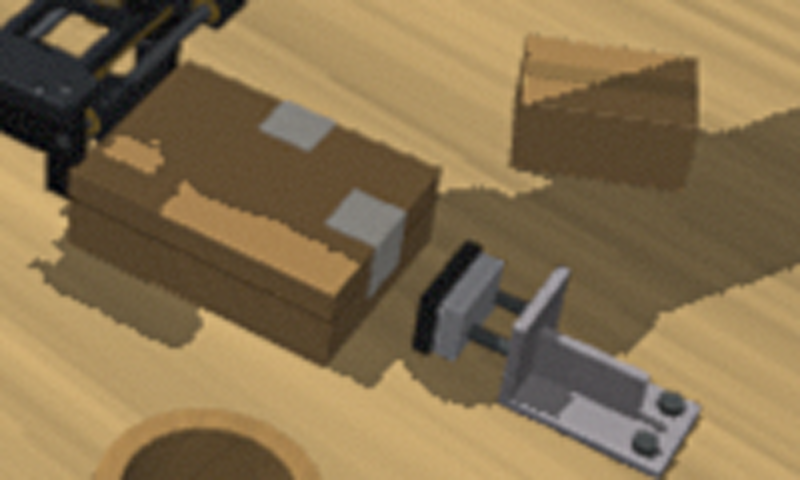

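```bash
python3 -m creep '-0.6 -.013 .079 0 0;-0.6 -.026 .158 0 0;-0.6 -.036 .217 0 0;-0.6 -.045 .266 0 0;-0.6 -.051 .306 0 0;-0.6 -.056 .335 0 0;-0.6 -.06 .355 0 0;-0.6 -.063 .375 0 0;-0.6 -.063 .375 0 0;-0.6 -.063 .375 0 0'
python3 - <<'E'
from h import *
o=get_obs();print(o["contact_force"]@np.r_[U,0])
T,s=tabs("scene","scene4");print(T)
a=cv2.imread("pics/scene4.png");cv2.imwrite("pics/c4.png",cv2.resize(a[220:340,340:540],None,fx=4,fy=4,interpolation=cv2.INTER_CUBIC))
E
```

```text
time_s: 9.82
tcp_pos: [582.7, 73.2, 12.6]
eef_rot: [0.54, 0.457, 0.539, -0.457]
contact_force: [0.3, -4.5, -0.2]
grip_width: 69.5
-4.438726326514052
[([409.0, 257.6], 124, [529.1, 151.4]), ([427.0, 281.4], 154, [559.3, 218.7])]
```

View pics/c4.png

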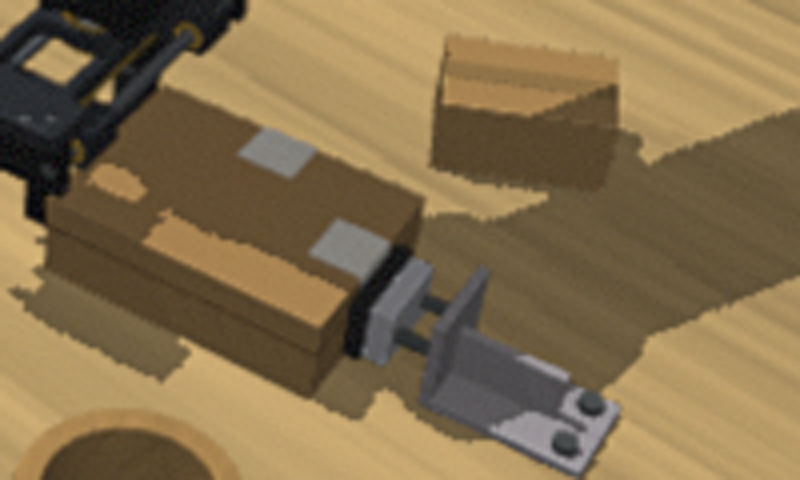

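```bash
python3 -m creep '-0.6 -.002 .01 0 0;-0.6 -.003 .02 0 0;-0.6 -.005 .03 0 0;-0.6 -.007 .04 0 0;-0.6 -.008 .05 0 0;-0.6 -.008 .05 0 0;-0.6 -.008 .05 0 0;-0.6 -.008 .05 0 0;-0.6 -.008 .05 0 0;-0.6 -.008 .05 0 0'
```

```text
time_s: 10.7
tcp_pos: [582.1, 75.9, 12.6]
eef_rot: [0.54, 0.457, 0.538, -0.458]
contact_force: [1.3, -12.3, 0.7]
grip_width: 69.6
```

```bash
python3 -m creep '-0.6 -.002 .01 0 0;-0.6 -.003 .02 0 0;-0.6 -.005 .03 0 0;-0.6 -.007 .04 0 0;-0.6 -.007 .04 0 0;-0.6 -.007 .04 0 0;-0.6 -.007 .04 0 0;-0.6 -.007 .04 0 0;-0.6 -.007 .04 0 0;-0.6 -.007 .04 0 0'
python3 - <<'E'
from h import *
T,s=tabs("scene","scene5");print(T)
pose([T[1][2],T[0][2]][0],T[0][2])
a=cv2.imread("pics/scene5.png");cv2.imwrite("pics/c5.png",cv2.resize(a[220:340,340:540],None,fx=4,fy=4,interpolation=cv2.INTER_CUBIC))
E
```

```text
time_s: 11.53
tcp_pos: [581.8, 76.0, 12.7]
eef_rot: [0.541, 0.456, 0.537, -0.46]
contact_force: [2.2, -22.5, 1.9]
grip_width: 69.7
[([410.4, 258.2], 119, [528.5, 154.4]), ([428.3, 282.1], 153, [559.0, 221.6])]
c [569.5 161. ] yaw 99.66162612680955 len 73.79762868819023 end rel press (np.float64(6.8), np.float64(1.4)) side rel press (np.float64(-68.3), np.float64(56.2))
```

View pics/c5.png

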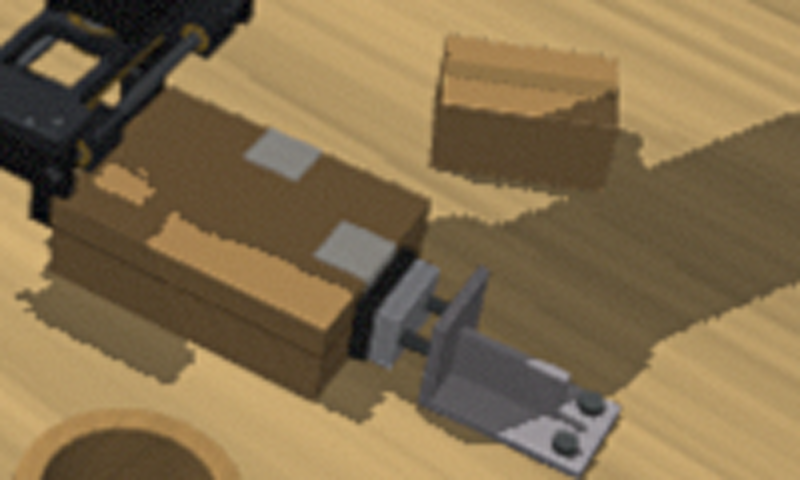

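```bash
python3 -m creep '-0.6 .016 -.1 0 0;-0.6 .033 -.2 0 0;-0.6 .042 -.25 .05 0;-0.6 .042 -.25 .2 0;-0.6 .042 -.25 .4 0;-0.6 .042 -.25 .6 0;-0.8 .042 -.25 .7 0;-0.9 .03 -.15 .7 0;-1 .015 -.05 .7 0;-1 0 .05 .7 0'
python3 - <<'E'
from h import *
print(tool()[2])
for n in("scene","side"):
  T,s=tabs(n,n+"6");print(n,T)
E
```

```text
time_s: 12.42
tcp_pos: [580.2, 89.9, 81.4]
eef_rot: [0.539, 0.456, 0.54, -0.457]
contact_force: [0.2, 0.3, -0.7]
grip_width: 84.2
9.573942054065622
scene [([406.5, 256.6], 123, [530.2, 145.9]), ([424.5, 280.4], 150, [560.3, 213.7])]
side []
```

View pics/scene6.png

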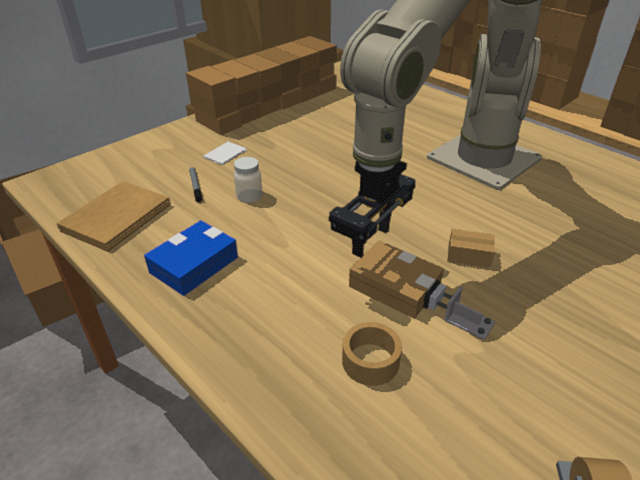

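```bash
python3 -m creep '-1 -.015 .1 0 0;-1 -.03 .2 0 0;-1 -.045 .3 0 0;-1 -.06 .4 0 0;-1 -.075 .5 0 0;-1 -.09 .6 0 0;-1 -.105 .7 0 0;-1 -.12 .8 0 0;-1 -.135 .9 0 0;-1 -.15 1 0 0'
python3 -m creep '-1 -.015 .1 0 0;-1 -.03 .2 0 0;-1 -.045 .3 0 0;-1 -.06 .4 0 0;-1 -.075 .5 0 0;-1 -.087 .56 0 0;-1 -.087 .56 -.05 0;-1 -.087 .56 -.15 0;-1 -.087 .56 -.2 0;-1 -.087 .56 -.2 0'
python3 - <<'E'
from h import *
print(tool()[2])
for n in("scene","side"):
  T,s=tabs(n,n+"7");print(n,T)
E
```

```text
time_s: 13.35
tcp_pos: [566.0, 189.1, 82.6]
eef_rot: [0.54, 0.457, 0.54, -0.457]
contact_force: [0.2, 0.5, -0.4]
grip_width: 87.4
time_s: 14.18
tcp_pos: [556.6, 242.7, 60.6]
eef_rot: [0.539, 0.456, 0.54, -0.458]
contact_force: [-0.3, -0.4, 0.1]
grip_width: 86.7
9.454995408898327
scene [([401.9, 255.1], 47, [533.4, 136.7]), ([436.9, 292.5], 52, [570.1, 249.7])]
side [([276.8, 162.6], 173, [561.1, 216.9]), ([261.9, 187.6], 155, [531.5, 145.2])]
```

View pics/scene7.png

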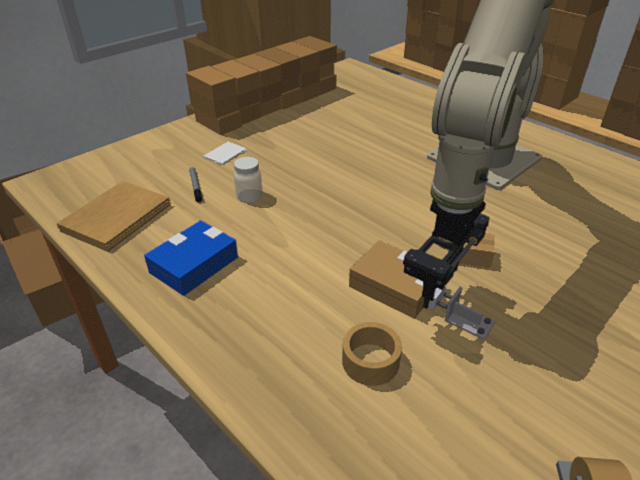

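View pics/side7.png

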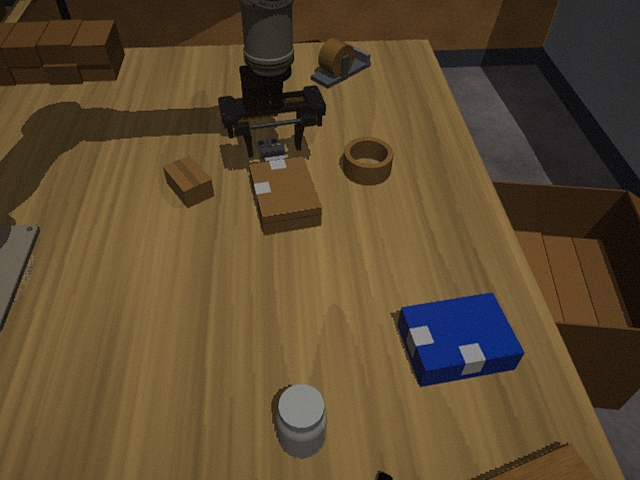

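```bash
python3 -m creep '-1 -.008 .05 -.05 0;-1 -.008 .05 -.16 0;-1 -.008 .05 -.28 0;-1 -.008 .05 -.4 0;-1 -.008 .05 -.48 0;-1 -.008 .05 -.48 0;-1 .005 -.03 -.48 0;-1 .018 -.11 -.48 0;-1 .018 -.11 -.48 0;-1 .018 -.11 -.48 0'
python3 - <<'E'
from h import *
print(tool()[2])
for n in("scene","side"):
  T,s=tabs(n,n+"8");print(n,T)
E
```

```text
time_s: 15.12
tcp_pos: [560.0, 232.0, 15.3]
eef_rot: [0.54, 0.458, 0.539, -0.457]
contact_force: [0.1, 0.2, 0.4]
grip_width: 87.0
9.418796845721209
scene [([403.0, 255.1], 137, [531.7, 138.0])]
side [([278.2, 166.8], 135, [563.6, 203.7]), ([262.6, 190.5], 155, [532.8, 137.3])]
```

View pics/side8.png

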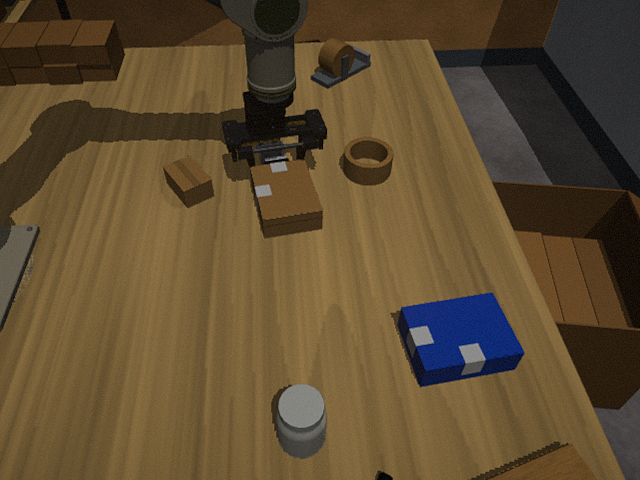

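```bash
python3 -m creep '-1 .013 -.08 0 0;-1 .026 -.16 0 0;-1 .04 -.24 0 0;-1 .053 -.32 0 0;-1 .066 -.4 0 0;-1 .08 -.48 0 0;-1 .093 -.56 0 0;-1 .106 -.64 0 0;-1 .12 -.72 0 0;-1 .132 -.79 0 0'
python3 - <<'E'
from h import *
print(tool()[2])
for n in("scene","side"):
  T,s=tabs(n,n+"9");print(n,T)
  if len(T)==2 and n=="side":pose(T[0][2],T[1][2])
E
```

```text
time_s: 16.05
tcp_pos: [572.6, 153.2, 14.7]
eef_rot: [0.54, 0.457, 0.54, -0.457]
contact_force: [-0.1, 4.1, 3.4]
grip_width: 86.9
9.50958166118006
scene [([370.1, 240.7], 128, [544.7, 61.0])]
side [([286.4, 193.8], 162, [576.8, 125.4]), ([270.5, 220.4], 189, [546.2, 58.2])]
c [587.3  64.8] yaw 99.59096773977245 len 73.83901407792493 end rel press (np.float64(-91.0), np.float64(-0.2)) side rel press (np.float64(-166.1), np.float64(54.6))
```

View pics/side9.png

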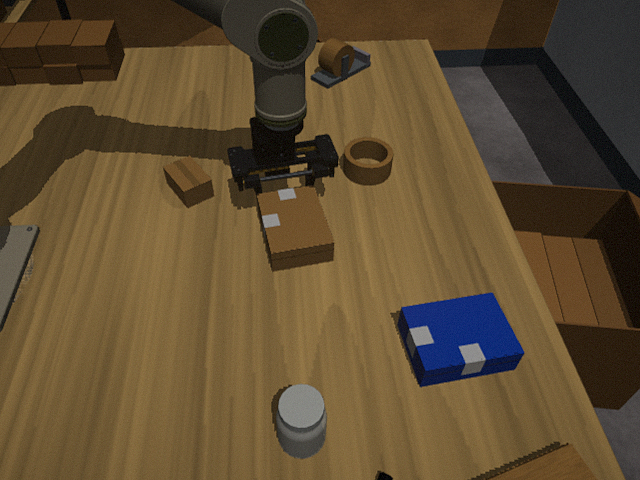

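```bash
python3 - <<'E'
from h import *
o=get_obs();print(o["joints"].round(2))
v=-V
print("left contact tool", (np.array([587.3,64.8])+ (55+10)*V).round(1))
E
```

```text
[-0.66  0.48  0.41  1.77 -0.23  0.93  0.  ]
left contact tool [523.2  54.1]
```

```bash
python3 -m creep '-1 -.01 .07 0 0;-1 -.02 .15 0 0;-1 -.02 .15 .15 0;-1 -.02 .15 .35 0;-1 -.02 .15 .55 0;-1 -.15 .05 .6 .033;-1 -.28 -.05 .6 .067;-1 -.41 -.15 .6 .1;-1 -.54 -.25 .6 .133;-1 -.67 -.35 .6 .167' | head -2
python3 -m creep '-1 -.03 -.1 0 .037;-1 -.06 -.2 0 .074;-1 -.09 -.3 0 .111;-1 -.11 -.4 0 .148;-1 -.11 -.5 0 .185;-1 -.11 -.6 0 .222;-1 -.11 -.69 0 .259;-1 -.11 -.69 0 .296;-1 -.11 -.69 -.1 .333;-1 -.11 -.69 -.2 .333'
python3 - <<'E'
from h import *
print(tool()[2],get_obs()["joints"].round(2))
E
```

```text
time_s: 16.98
tcp_pos: [504.4, 119.6, 74.3]
time_s: 17.82
tcp_pos: [494.7, 50.9, 54.4]
eef_rot: [0.705, -0.061, 0.704, 0.061]
contact_force: [1.1, 0.9, 0.1]
grip_width: 87.0
99.88534546170979 [-0.45  0.22  0.28  1.99 -0.08  0.93  1.61]
```

```bash
python3 -m creep '-1 0 0 -.1 0;-1 0 0 -.22 0;-1 0 0 -.34 0;-1 0 0 -.41 0;-1 .1 .016 -.41 0;-1 .2 .033 -.41 0;-1 .28 .046 -.41 0;-1 .36 .06 -.41 0;-1 .44 .073 -.41 0;-1 .52 .086 -.41 0'
python3 -m creep '-1 .08 .013 0 0;-1 .16 .026 0 0;-1 .24 .04 0 0;-1 .32 .053 0 0;-1 .4 .066 0 0;-1 .48 .08 0 0;-1 .56 .093 0 0;-1 .64 .106 0 0;-1 .64 .106 0 0;-1 .64 .106 0 0'
python3 - <<'E'
from h import *
print(tool()[2])
for n in("scene","side"):
  T,s=tabs(n,n+"10");print(n,T)
E
```

```text
time_s: 18.65
tcp_pos: [546.7, 58.9, 13.2]
eef_rot: [0.704, -0.059, 0.705, 0.058]
contact_force: [-1.3, -0.5, -0.9]
grip_width: 87.1
time_s: 19.48
tcp_pos: [611.2, 69.4, 13.7]
eef_rot: [0.705, -0.059, 0.704, 0.059]
contact_force: [-0.4, -0.1, 0.0]
grip_width: 87.4
99.5209294029483
scene [([344.3, 263.8], 138, [635.4, 73.6]), ([359.1, 288.6], 177, [666.0, 141.4])]
side [([334.6, 186.5], 144, [668.0, 139.9])]
```

View pics/side10.png

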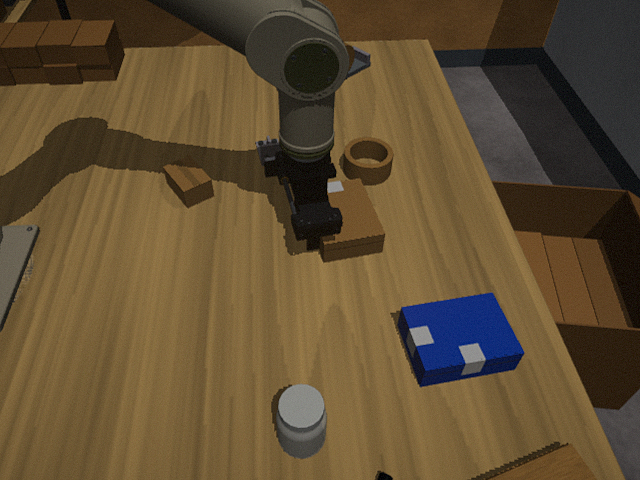

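```bash
python3 - <<'E'
from h import *
pose([666,141.4],[635.4,73.6])
c=np.array([677,80.]);
E
```

```text
c [676.5  80.6] yaw 99.78249122876849 len 74.3854824545758 end rel press (np.float64(-90.2), np.float64(-90.7)) side rel press (np.float64(-165.5), np.float64(-36.0))
```

```bash
python3 - <<'E'
from h import *
c=np.array([676.5,80.6]);C=c+90*U
prev=None
start=None
for d in np.arange(99.5,9.4,-5):
    xx=np.array([np.cos(np.radians(d)),np.sin(np.radians(d))]);yy=np.array([-xx[1],xx[0]])
    ctr=C-90*xx;t=ctr-65*yy-8*xx
    if start is None:start=t
    print(round(d,1),"ctr",ctr.round(0),"tool",t.round(1),"rel",((t-start)/100).round(3),round((d-99.5)/180,3))
E
python3 -m creep '-1 -.08 -.013 0 0;-1 -.15 -.025 0 0;-1 -.15 -.025 .15 0;-1 -.15 -.025 .35 0;-1 -.15 -.025 .55 0;-1 -.0 0 .62 0;-1 .2 .02 .62 0;-1 .4 .04 .62 0;-1 .6 .06 .62 0;-1 .75 .08 .62 0' | head -2
python3 -m creep '-1 .15 .02 0 0;-1 .3 .04 0 0;-1 .45 .06 0 0;-1 .6 .08 0 0;-1 .75 .1 0 0;-1 .83 .1 0 0;-1 .83 .1 -.05 0;-1 .83 .1 -.2 0;-1 .83 .1 -.4 0;-1 .83 .1 -.55 0'
```

```text
99.5 ctr [676.  81.] tool [741.9  83.4] rel [0. 0.] 0.0
94.5 ctr [669.  80.] tool [734.1  76.8] rel [-0.078 -0.067] -0.028
89.5 ctr [661.  79.] tool [725.8  70.8] rel [-0.161 -0.126] -0.056
84.5 ctr [653.  80.] tool [717.   65.6] rel [-0.25  -0.179] -0.083
79.5 ctr [645.  81.] tool [707.7  61.2] rel [-0.342 -0.223] -0.111
74.5 ctr [638.  83.] tool [698.1  57.6] rel [-0.438 -0.259] -0.139
69.5 ctr [630.  85.] tool [688.2  54.8] rel [-0.537 -0.286] -0.167
64.5 ctr [623.  88.] tool [678.1  52.9] rel [-0.638 -0.305] -0.194
59.5 ctr [616.  92.] tool [667.9  51.9] rel [-0.74  -0.315] -0.222
54.5 ctr [609.  96.] tool [657.7  51.8] rel [-0.843 -0.316] -0.25
49.5 ctr [603. 101.] tool [647.4  52.6] rel [-0.945 -0.308] -0.278
44.5 ctr [597. 106.] tool [637.3  54.3] rel [-1.046 -0.291] -0.306
39.5 ctr [592. 112.] tool [627.4  56.9] rel [-1.146 -0.266] -0.333
34.5 ctr [587. 118.] tool [617.7  60.3] rel [-1.242 -0.231] -0.361
29.5 ctr [583. 125.] tool [608.4  64.5] rel [-1.336 -0.189] -0.389
24.5 ctr [580. 132.] tool [599.4  69.6] rel [-1.425 -0.139] -0.417
19.5 ctr [577. 139.] tool [591.   75.4] rel [-1.51  -0.081] -0.444
14.5 ctr [575. 147.] tool [583.   81.9] rel [-1.589 -0.015] -0.472
9.5 ctr [573. 155.] tool [575.7  89.1] rel [-1.662  0.056] -0.5
time_s: 20.42
tcp_pos: [685.9, 77.2, 75.8]
time_s: 21.25
tcp_pos: [766.7, 87.1, 18.1]
eef_rot: [0.704, -0.059, 0.705, 0.059]
contact_force: [-0.1, -0.3, -0.7]
grip_width: 87.4
```

```bash
python3 -m creep '-1 -.09 -.013 -.05 0;-1 -.18 -.027 -.07 0;-1 -.26 -.04 -.07 0;-1 -.338 -.107 -.07 -.028;-1 -.421 -.166 -.07 -.056;-1 -.51 -.219 -.07 -.083;-1 -.602 -.263 -.07 -.111;-1 -.698 -.3 -.07 -.139;-1 -.797 -.326 -.07 -.167;-1 -.797 -.326 -.07 -.167'
python3 - <<'E'
from h import *
print(tool()[2])
for n in("scene","side"):
  T,s=tabs(n,n+"11");print(n,T)
E
```

```text
time_s: 22.08
tcp_pos: [686.2, 53.8, 12.5]
eef_rot: [0.695, 0.128, 0.696, -0.128]
contact_force: [0.6, 0.6, -0.8]
grip_width: 87.1
69.16509850994045
scene [([370.8, 258.4], 138, [585.9, 99.7]), ([366.1, 283.8], 160, [647.0, 141.9])]
side [([292.6, 203.4], 167, [587.0, 99.1])]
```

View pics/scene11.png

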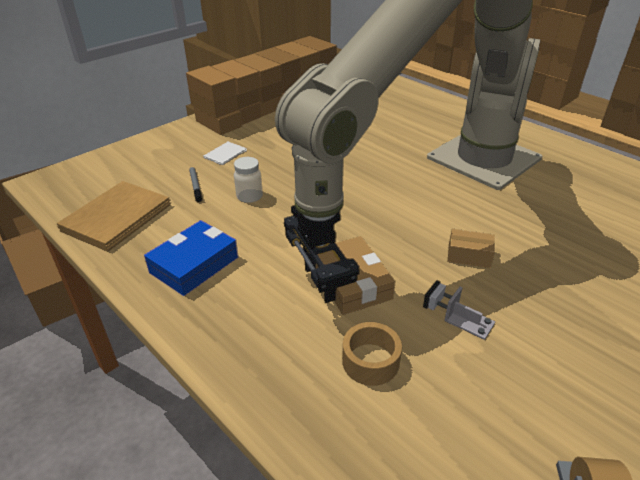

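View pics/side11.png

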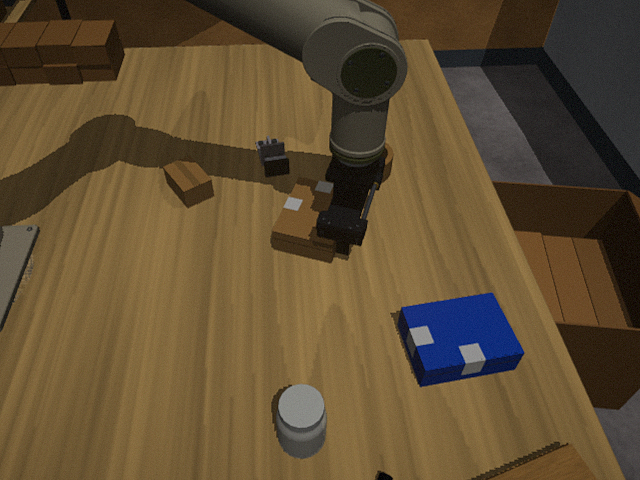

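```bash
python3 -m creep '-1 -.101 -.019 0 -.027;-1 -.203 -.029 0 -.055;-1 -.306 -.03 0 -.083;-1 -.408 -.022 0 -.111;-1 -.509 -.005 0 -.139;-1 -.609 .02 0 -.166;-1 -.705 .055 0 -.194;-1 -.799 .097 0 -.222;-1 -.799 .097 0 -.222;-1 -.799 .097 0 -.222'
python3 - <<'E'
from h import *
print(tool()[2])
for n in("scene","side"):
  T,s=tabs(n,n+"12");print(n,T)
E
```

```text
time_s: 23.02
tcp_pos: [609.1, 65.0, 13.5]
eef_rot: [0.612, 0.355, 0.612, -0.354]
contact_force: [-0.1, -0.1, 0.5]
grip_width: 87.3
29.823829013092055
scene [([404.0, 266.9], 136, [558.2, 162.0]), ([376.7, 283.9], 169, [633.0, 156.2])]
side []
```

View pics/scene12.png

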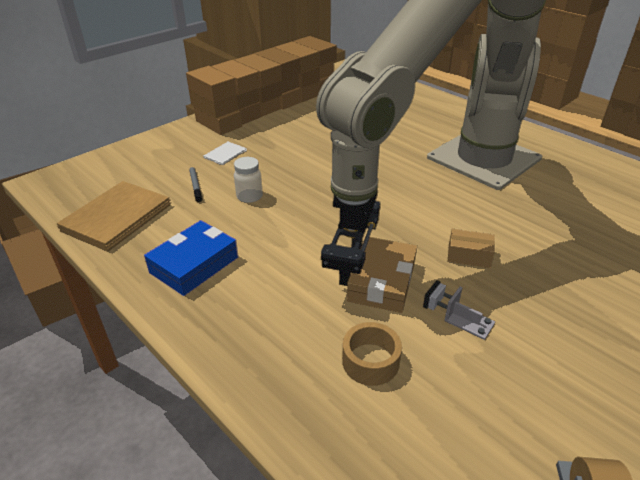

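```bash
python3 -m creep '-1 -.045 .024 0 -.014;-1 -.089 .05 0 -.028;-1 -.13 .078 0 -.041;-1 -.174 .108 0 -.055;-1 -.215 .14 0 -.069;-1 -.253 .174 0 -.083;-1 -.29 .208 0 -.097;-1 -.326 .245 0 -.112;-1 -.326 .245 0 -.112;-1 -.326 .245 0 -.112'
python3 - <<'E'
from h import *
print(tool()[2])
for n in("scene","side"):
  T,s=tabs(n,n+"13");print(n,T)
a=cv2.imread("pics/scene13.png");cv2.imwrite("pics/c13.png",cv2.resize(a[220:340,320:520],None,fx=4,fy=4,interpolation=cv2.INTER_CUBIC))
E
```

```text
time_s: 23.95
tcp_pos: [576.7, 88.7, 13.6]
eef_rot: [0.54, 0.457, 0.54, -0.457]
contact_force: [0.1, -0.3, -0.6]
grip_width: 87.0
9.522173230571891
scene [([416.1, 276.3], 143, [562.8, 195.4]), ([381.0, 285.7], 169, [630.7, 165.2])]
side []
```

View pics/c13.png

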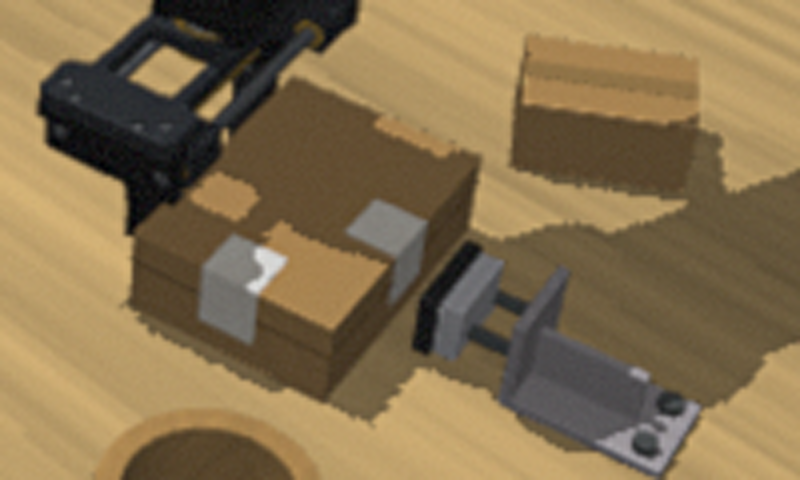

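```bash
python3 - <<'E'
from h import *
s=snapshot("scene")
P=ray(s,np.array([[133,237],[333,332],[480,155],[295,80]])/4+[320,220]-.4,50);print(P.round(1))
for i in range(4):
  d=P[(i+1)%4]-P[i];print(np.linalg.norm(d).round(1),np.degrees(np.arctan2(d[1],d[0])).round(1))
c=P.mean(0);y=U;print(c,(c-PRESS)@U,(c-PRESS)@V)
# top-part end tab corners
Q=ray(s,np.array([[230,235],[287,262],[258,295],[203,268]])/4+[320,220]-.4,50);print(Q.round(1),Q.mean(0));q=Q.mean(0)
pose(q,[562.8,195.4])
E
```

```text
[[655.  115.2]
 [635.8 221.8]
 [487.  195.7]
 [507.2  92.6]]
108.4 100.2
151.1 -170.1
105.1 -78.9
149.5 8.7
[571.25936947 156.32765046] -73.12340496315849 0.31377670592273754
[[620.8 146.7]
 [615.5 177.7]
 [642.1 182.5]
 [646.9 152.7]] [631.33774345 164.8741498 ]
c [570.3 154.2] yaw 10.065862831607683 len 75.02832670105995 end rel press (np.float64(-74.4), np.float64(-73.4)) side rel press (np.float64(-20.1), np.float64(2.2))
```

```bash
python3 -m creep '-1 -.01 .06 0 0;-1 -.02 .12 0 0;-1 -.028 .17 0 0;-1 -.035 .21 0 0;-1 -.04 .24 0 0;-1 -.043 .26 0 0;-1 -.046 .28 0 0;-1 -.048 .29 0 0;-1 -.05 .3 0 0;-1 -.05 .3 0 0'
python3 - <<'E'
from h import *
T,s=tabs("scene","scene14");print(T)
a=cv2.imread("pics/scene14.png");cv2.imwrite("pics/c14.png",cv2.resize(a[220:340,340:540],None,fx=4,fy=4,interpolation=cv2.INTER_CUBIC))
E
```

```text
time_s: 24.93
tcp_pos: [571.9, 114.7, 13.7]
eef_rot: [0.54, 0.457, 0.537, -0.459]
contact_force: [3.0, -14.9, 0.9]
grip_width: 87.2
[([428.5, 281.8], 152, [558.1, 221.3]), ([393.3, 291.3], 170, [625.7, 191.0])]
```

View pics/c14.png

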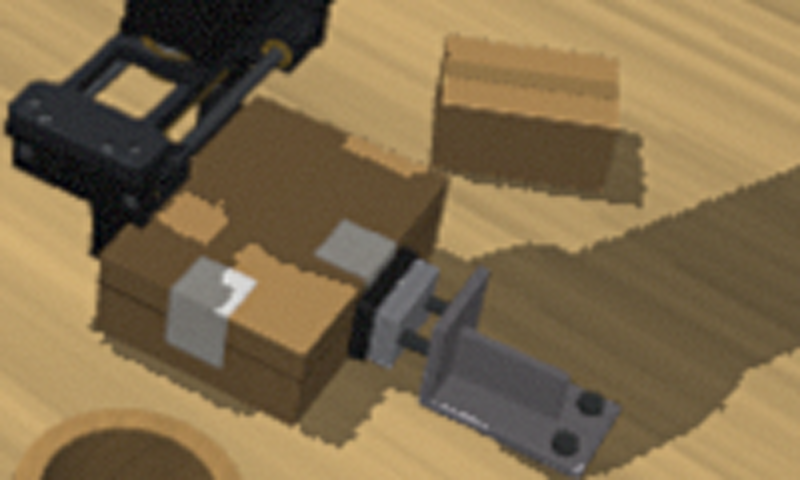

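```bash
python3 -m creep '-1 -.002 .01 0 0;-1 -.003 .02 0 0;-1 -.005 .03 0 0;-1 -.007 .04 0 0;-1 -.007 .04 0 0;-1 -.007 .04 0 0;-1 -.007 .04 0 0;-1 -.007 .04 0 0;-1 -.007 .04 0 0;-1 -.007 .04 0 0'
python3 - <<'E'
from h import *
for n in("scene","side"):print(tabs(n,n+"15")[0])
E
```

```text
time_s: 25.82
tcp_pos: [571.6, 114.9, 13.8]
eef_rot: [0.54, 0.457, 0.536, -0.461]
contact_force: [2.5, -25.9, 3.4]
grip_width: 86.9
[([428.5, 281.8], 151, [558.0, 221.3]), ([393.3, 291.2], 174, [625.5, 190.7])]
[]
```

```bash
python3 -m creep '-1 .008 -.05 0 0;-1 .016 -.1 0 0;-1 .025 -.15 0 0;-1 .035 -.2 0 0;-1 .05 -.3 0 0;-1 .066 -.4 0 0;-1 .08 -.5 0 0;-1 .08 -.5 .1 0;-1 .08 -.5 .3 0;-1 .08 -.5 .5 0'
python3 -m creep '-1 0 -.1 .1 0;-1 0 -.2 .2 0;-1 0 -.3 .3 0;-1 0 -.4 .4 0;-1 0 -.5 .5 0;-1 0 -.6 .6 0;-1 0 -.6 .7 0;-1 0 -.6 .8 0;-1 0 -.6 .8 0;-1 0 -.6 .8 0'
python3 - <<'E'
from h import *
for n in("scene","side"):print(tabs(n,n+"16")[0])
E
```

```text
time_s: 26.75
tcp_pos: [578.1, 72.4, 64.3]
eef_rot: [0.539, 0.458, 0.539, -0.458]
contact_force: [0.6, -0.4, 0.4]
grip_width: 86.8
time_s: 27.58
tcp_pos: [578.9, 13.8, 144.0]
eef_rot: [0.539, 0.458, 0.539, -0.457]
contact_force: [-0.2, 0.0, 0.2]
grip_width: 87.2
[([424.7, 280.5], 155, [560.2, 214.1]), ([389.3, 290.0], 181, [628.4, 183.5])]
[([309.4, 174.0], 63, [623.1, 178.5])]
```

View pics/scene16.png

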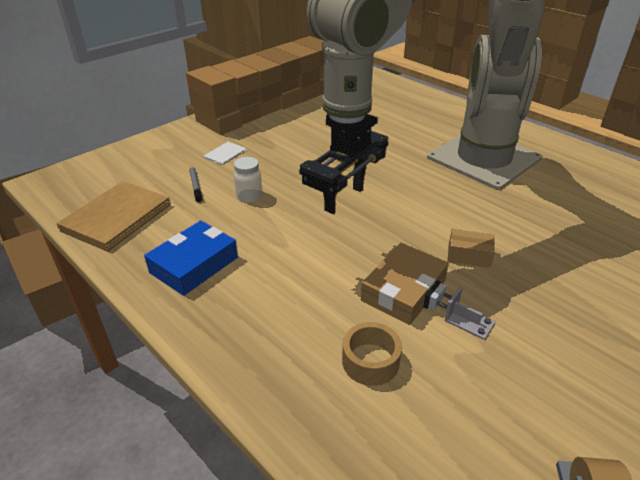

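View pics/side16.png

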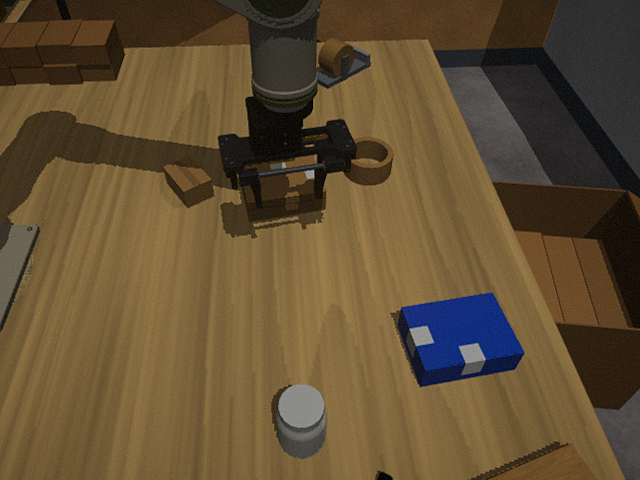

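The scene view shows the carton square in front of the pad. Its side tab is at (425,280), and both tabs came back about 7 mm from the pad without turning. The tape roll (372,352), small carton (472,247) and jar (247,180) are at their starting pixels, and the gripper is clear.

```bash
python3 - <<'E'
from cell import *
print(sign_off())
E
```

```text
the job is handed in; nothing more can be done
None
```

I pressed both tabs against the pad and handed the job in at about 28 s; `sign_off` reported no verdict.

I pushed the carton with the gripper's two fingers flat against a face throughout:
1. **End tab:** I pushed on the plain end along an arc to square the carton up, then straight into the pad.
2. **Turn:** I drew the carton back with the fingers either side of the pad, shifted it sideways, and turned it 90° with an arc push on the plain long side.
3. **Side tab:** I pushed it straight into the pad, then backed off slowly and lifted clear.

**Last checks:**
- **Presses:** Both presses ran into the hard stop: commanding 4 mm more raised the force from 12 to 22 N and from 15 to 26 N with almost no movement. Each was held for about 1 s.
- **Alignment:** By camera, both tabs were about 2 mm off centre. The carton was within 1° of square, measured during the end press and just before the side press.
- **Final position:** The carton sprang back about 7 mm, still square, and rests against or right by the pad, with the robot clear of it.
- **Bystanders:** By eye in the before and after pictures, the tape roll, small carton and jar have not moved.

**Limits of the checks:** The side camera's view of the tabs was mostly hidden by the gripper during the presses and at the end. The final pose and both press readings therefore rest on the scene camera alone, good to 2 to 3 mm. At the end press it put the tab at 6.8 mm of travel, against the 8 mm the hard stop implies, which is within that error.

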